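# Tip out the bin and fetch the honing oil

### The job

Tip the blue hinged bin forward on its pivot, take the small brown dropper bottle of honing oil out of its back pocket and stand it upright in the low square dark wooden tray at the left. Let go of it there and leave the bin tipped out. Leave the whetstone and the slip stone where they are.

Things in the scene. Friction and masses are not known exactly. Their poses are not given: they have to be found in the camera images.
- bin_pivot (a point): Pivot of the blue tip-out bin, midway between the cheeks of its fixed plywood stand, 35 mm above the table. Axes of the stand: x to its back, y left along the pivot, z up. The stand is 178 mm wide, from 20 mm in front of the pivot to 105 mm behind it. Its cheeks stand 83 to 89 mm either side; ahead of the hood they end 17 mm above the pivot.
- bin_hood (a point): Middle of the front lower edge of the fixed hood over the back of the stand: 66 mm behind the pivot and 125 mm above it. From there the hood (8 mm thick, 178 mm wide) runs back; the cheeks below it are as high as it is. Axes as the pivot's.
- parts_bin (a joint): Tilt of the bin about the pivot: 0 upright (back pocket under the hood), 0.6 rad fully tipped, top towards the robot, at its stop. Stiff hinge: it stays at any tilt; pulling the lip takes 4 to 10 N. Tipped over about 0.45 rad, its back pocket is clear of the hood for a gripper that comes in along the bin's depth, leaning back to the robot by 0.3 rad or more.
- bin_lip (a point): Middle of the top edge of the bin's front wall; turns with the bin (x to its back, z up it). At tilt 0: 14.5 mm in front of the pivot, 85 mm above it. Wall 5 mm thick, 160 mm wide, with a 10 mm rolled lip outside (12 mm over both). Behind it an empty compartment 56 mm deep front to back, 150 mm wide, floor 90 mm below: fingers can reach in and draw the wall forward, or pinch the lip.
- bin_pocket (a point): Centre of the floor of the bin's back pocket; turns with the bin (x to its back, y left, z up it). At tilt 0: 70 mm behind the pivot, 5 mm below it. Pocket 40 mm front to back, 150 mm wide; divider in front of it 50 mm high, back wall 72 mm, side walls 69 mm high. As the bin tips, the bottle tips with it, leaning up to 0.1 rad further, on the divider.
- oil_mid (a point): The honing oil bottle, half-way up its axis (z along the axis, up to the dropper): brown glass bottle with black dropper, 102 mm tall, 70 g. Round body, 33 mm diameter, from the foot up to about 5 mm above this point, then a shoulder; narrow dropper on top. It starts upright in the back pocket, up to 30 mm left or right of its middle.
- oil_tray_in (a point): Centre of the inner floor of the fixed dark wooden tray, 100 x 100 mm outside, 88 x 88 mm inside, walls 18 mm high outside, on the grey board (29 mm thick). Axes along its sides, z up.
- stone_mid (a point): Middle of the reddish whetstone on its wooden base, 78 x 225 x 42 mm; leave alone.
- slip_mid (a point): Middle of the grey slip stone lying on the board, 41 x 100 x 15 mm; leave alone.
Mind the look-alikes: they are no part of the job. There is more than one size of the part that bears oil_mid; the job needs the larger.

How it is judged:
On the way:
1. the bin is tipped forward by more than 0.45 rad with the bottle still in its back pocket (value of joint parts_bin above 0.45 rad and x of oil_mid in the frame of bin_pocket between -0.03 and 0.03 m and z of oil_mid in the frame of bin_pocket below 0.065 m), for 0.2 s.
At the end, for the whole second after the job is handed in: The bottle stands upright (within 0.12 rad) on the floor of the tray, between its walls, at rest and released; the bin is still tipped forward by more than 0.45 rad (value of joint parts_bin above 0.45 rad and x of oil_mid in the frame of oil_tray_in between -0.034 and 0.034 m and y of oil_mid in the frame of oil_tray_in between -0.034 and 0.034 m and z of oil_mid in the frame of oil_tray_in between 0.044 and 0.057 m and angle between oil_mid's own z axis and vertical below 0.12 rad); the robot touches nothing.
It fails at once if the whetstone is shifted by more than 30 mm (distance of stone_mid from where it was at the start of the episode above 0.03 m).
It fails at once if the slip stone is shifted by more than 30 mm (distance of slip_mid from where it was at the start of the episode above 0.03 m).
It also fails if it takes over 54 s, if anything falls off the work surface, if the arm or the gripper's body presses on something with over 40 N, if the wrist force passes 120 N, or if a joint passes its speed limit or range.

### The arm

A 7-joint arm with a two-finger parallel gripper is mounted at the origin on a cart in front of the work surface, level with it; the furniture and walls round the work are solid. World frame = base frame: x ahead of the robot, y to its left, z up, the work surface at z = 0. Lengths are in m, angles in rad, forces in N, time in s.
With the tool pointing down it reaches from about 0.425 to 0.875 m from the base axis. Payload 4.7 kg.
Tool frame: the origin (TCP) lies between the finger pads; the fingertips stand arm.tcp_to_tips ahead of it and the grasp point (between the pads) lies 8 mm behind it (arm.tcp_to_tips is the distance from the TCP to the fingertips, in m); x points along the fingers, z is the direction in which the jaws open and shut, and the axes are right-handed (so a half turn about x gives the same grasp; the last joint's range is limited). The gripper opens to 85 mm and grips with 20 to 120 N. Pads are 22 mm wide; open, the fingers measure 114 mm over their backs; the gripper's body (76 mm by 85 mm) begins 54 mm behind the grasp point. The pads swing forward as they close: fully open they stand 13 mm farther back than shut.
Start: joints at [1.139, 0.321, -0.07, 1.45, 0.023, 1.371, -0.057], TCP at [0.28, -0.587, 0.206] pointing down, gripper open.
Joint ranges: [-2.86, 2.86], [-0.3, 2.09], [-1.38, 1.24], [0.06, 2.45], [-1.56, 4.7], [0.09, 2.05], [-2.69, 2.69]. Speed limits (rad/s): [2.57, 2.57, 3.14, 3.14, 3.14, 3.14, 3.14].

### API

Orientations are given as a unit quaternion [x, y, z, w].
In Python, from plant import sensors, imaging, arm gives the robot as it stands. The module is installed in compiled form; this text tells all that it offers.
- The arm moves only by the tool carry_out, never from a script. Its argument "rows" is a list of rows, each a list of 3 entries, a list of its own where there are three numbers: the opening, from 0 (shut) to 1 (fully open), then the shift along the tool's x, y, z in cm, then the turn, a rotation vector about the tool's x, y, z in units of 5 degrees (1.0 is 5 degrees). In form: [[hand, [dx, dy, dz], [ax, ay, az]], ...]. A call has 1 to 20 rows; each row shifts and turns the pose as measured when the row begins, along the tool's axes as they then stand; what a row does not reach is not made up. A row lasts 1/10 s, in which the tool goes at most 50 mm and 8.59 degrees, less where a joint would pass 70% of its speed; a pose out of reach is approached as far as the arm can. A call with a gripper value outside its range is refused whole. The fingers move at their own pace and stop on an object; "force" is the grip in N (left out, the last holds). Time passes only in rows, so rows that do not move let the fingers close. It gives the time, the measured TCP pose, the force and the opening at its end, in the units of the state.
- sensors.state(): the state, without advancing time (a new reading comes with each control period).
- imaging.snapshot(name): name is "side" or "top"; returns the picture (400x640x3 uint8, blue, green, red); there is no depth.
- imaging.camera_model(name): a dict with "fov_y" (degrees; the focal length in pixels is half the picture's height over the tangent of half this angle, whatever the lens; pixels are square), "cx", "cy" (the principal point, pixels), "k1" (the pictures are not rectified: a ray, as slopes to the right and down, at radius r is drawn at 1 + k1 r^2 times it, then the intrinsics apply), "R" (3x3) and "t" (3): a world point X has camera coordinates R X + t. Camera axes: x right, y down, z forward; pixel columns grow to the right and rows downward; lengths in m; the calibration is good to about 2 mm. A picture is of the moment at which its call begins. camera_model takes no time and is no camera call.
- arm.close_job(): hands the job in, once; it reports no verdict.
Trained networks look in the newest picture that a camera, given by its name, has taken for a name from the list of things; names that differ only in an ending like _2 or _b are one class to them, and where a whole thing is asked for, a point or a joint stands for the part that bears it (a point fixed in the world has none). Each returns a list of dicts, best first, with "p" (0 to 1); they miss things now and then, are a little off and sometimes report something else, mostly with a low value. They report only what shows in the picture. A call takes as long as a camera call. They do not tell look-alikes from the thing itself.
- imaging.find_in(camera, target): "box" ([left, top, width, height] as shares, 0 to 1, of the picture: columns of its width, rows of its height, round what is visible of it).
The state is a dict: "time_s": time; "qpos": joint angles; "qd": joint speeds; "tau": joint torques, N m; "position": TCP position; "ee_rot": TCP orientation; "contact_force": force on the tool from outside, world axes, zero at the start; "wrist_torque": the same for the moment, N m; "width": finger opening in m.
Only numpy, scipy, OpenCV 4.12 (cv2) and the standard library are available. Lean on these libraries where they do the work, as an engineer would, in place of code of your own. Each camera call takes 0.05 s, during which the arm holds its last target. There are 200 camera calls.

## Working session

There is one attempt and no reset: what is moved stays moved. The work goes in short steps, Python scripts to look and compute and a tool call to move; the robot and the scene stay as the last step left them, time stands still between calls to the robot, and variables do not carry over. Pictures are saved under pics/ and viewed, on a budget of 10 in all, crops included, one or two more only if the job needs it, and the job is handed in when it is done.

Besides the shell and the picture viewer there is one more tool, called after ">>>" by a JSON object that holds its "name" and its "arguments", one argument or row to a line. carry_out: Moves the arm, as the interface text tells. Its arguments: {"type":"object","properties":{"rows":{"type":"array"},"force":{"type":"number"}},"required":["rows"]}

```bash
mkdir -p pics; cat > h.py <<'E'
import numpy as np, cv2
from plant import sensors, imaging, arm
from scipy.spatial.transform import Rotation as Rn
def K(n):
    m=imaging.camera_model(n); f=200/np.tan(np.radians(m['fov_y'])/2)
    return m,f,np.array(m['R']),np.array(m['t'])
def proj(n,X):
    m,f,R,t=K(n); c=np.atleast_2d(X)@R.T+t; s=c[:,:2]/c[:,2:]; r2=(s**2).sum(1,keepdims=True)
    return s*(1+m['k1']*r2)*f+[m['cx'],m['cy']]
def ray(n,uv):
    m,f,R,t=K(n); d=(np.array(uv,float)-[m['cx'],m['cy']])/f; s=d.copy()
    for _ in range(30): s=d/(1+m['k1']*(s@s))
    v=R.T@np.array([s[0],s[1],1]); return -R.T@t, v/np.linalg.norm(v)
def onz(n,uv,z):
    o,v=ray(n,uv); return o+v*(z-o[2])/v[2]
def tri(uvs):
    A=np.zeros((3,3));b=np.zeros(3)
    for n,uv in uvs:
        o,v=ray(n,uv);P=np.eye(3)-np.outer(v,v);A+=P;b+=P@o
    return np.linalg.solve(A,b)
E
python3 - <<'E'
from h import *
for n in('side','top'):
    im=imaging.snapshot(n); cv2.imwrite(f'pics/{n}0.png',im)
    m,f,R,t=K(n); print(n,f,m['k1'],'pos',(-R.T@t).round(3),'fwd',R[2].round(3))
    for k in('bin_lip','bin_pocket','oil_mid','oil_tray_in','stone_mid','slip_mid','parts_bin'):
        for d in imaging.find_in(n,k)[:3]:
            b=np.array(d['box'])*[640,400,640,400]; print(k,round(d['p'],2),b.round(0))
s=sensors.state(); print({k:np.round(v,3) for k,v in s.items()}); print(arm.tcp_to_tips)
E
```

```text
side 392.2899815311333 -0.03600405497350358 pos [ 0.337 -0.9    0.655] fwd [ 0.151  0.836 -0.527]
bin_pocket 0.64 [362. 224.  52.  78.]
oil_mid 0.69 [398. 238.  16.  39.]
oil_mid 0.66 [402. 313.  15.  29.]
oil_tray_in 0.5 [285. 160.  32.   9.]
stone_mid 0.91 [240. 262.  96.  49.]
slip_mid 0.54 [254. 184.  33.  12.]
parts_bin 0.62 [366. 223.  48.  82.]
top 506.2751744494543 -0.09241750907416747 pos [ 0.324 -0.017  1.675] fwd [ 0.108 -0.008 -0.994]
bin_lip 0.7 [364. 141.  55.  48.]
bin_pocket 0.97 [365. 143.  53.  38.]
oil_mid 0.5 [433. 165.   6.   9.]
oil_mid 0.21 [252. 221.  16.  29.]
oil_tray_in 0.68 [206. 184.  34.  35.]
stone_mid 0.59 [361. 128.  65.  61.]
stone_mid 0.58 [368. 205.  27.  68.]
slip_mid 0.66 [251. 222.  16.  30.]
parts_bin 0.72 [361. 143.  57.  40.]
{'time_s': np.float64(0.8), 'qpos': array([ 1.139,  0.321, -0.07 ,  1.45 ,  0.023,  1.371, -0.057]), 'qd': array([ 0.002, -0.001,  0.001,  0.002, -0.001,  0.   , -0.002]), 'tau': array([-0.0000e+00, -4.9332e+01, -3.8200e-01, -3.1456e+01,  1.3000e-02,
        1.0000e-03,  0.0000e+00]), 'position': array([ 0.28 , -0.587,  0.206]), 'ee_rot': array([ 0.377,  0.598, -0.377,  0.598]), 'contact_force': array([-0.489,  0.045,  0.318]), 'wrist_torque': array([-0.005, -0.028,  0.022]), 'width': np.float64(0.086)}
0.011
```

```bash
python3 - <<'E'
import cv2,numpy as np
a=cv2.imread('pics/side0.png')[120:350,220:450];b=cv2.imread('pics/top0.png')[110:290,190:450]
a=cv2.resize(a,(600,600),interpolation=cv2.INTER_CUBIC)
b=cv2.resize(b,(780,540),interpolation=cv2.INTER_CUBIC)
cv2.imwrite('pics/a.png',a);cv2.imwrite('pics/b.png',b)
E
```

```text
(no output)
```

View pics/a.png

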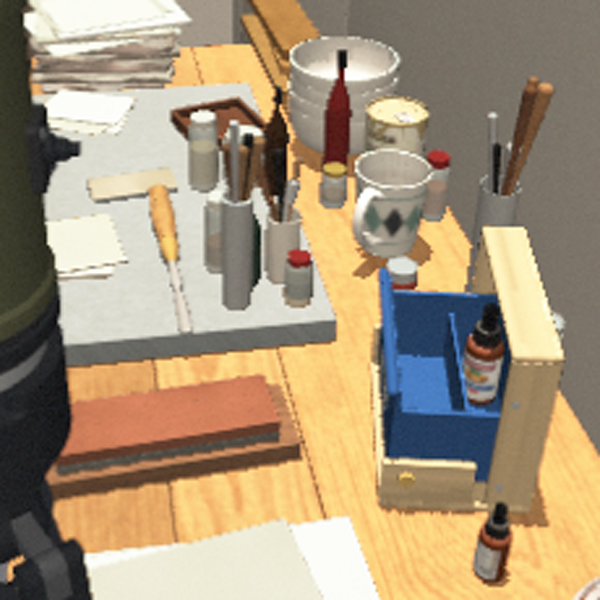

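View pics/b.png

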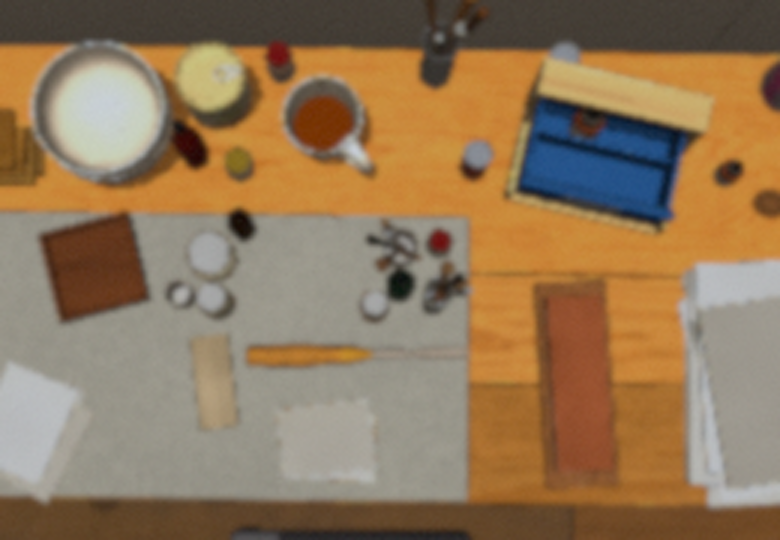

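The side crop shows the bin with the larger bottle in its back pocket at about (485,360) and a smaller look-alike on the table at (492,545). The top crop shows the hood at (537–712, 60–132) and the tray at (95,267). Next I fit the stand and tray poses.

```bash
cat > fit.py <<'E'
from h import *
from scipy.optimize import least_squares
sd=lambda p:np.array(p)*230/600+[220,120]
tp=lambda p:np.array(p)/3+[190,110]
def fr(p,q): 
    c,s=np.cos(p[2]),np.sin(p[2]); q=np.atleast_2d(q)
    return np.c_[p[0]+c*q[:,0]-s*q[:,1],p[1]+s*q[:,0]+c*q[:,1],q[:,2]]
E
python3 - <<'E'
from fit import *
L=[('top',tp((512,195)),(-.02,.089,.052)),('top',tp((660,230)),(-.02,-.089,.052)),
('top',tp((537,97)),(.066,.089,.168)),('top',tp((708,134)),(.066,-.089,.168)),('top',tp((547,59)),(.105,.089,.168)),('top',tp((713,96)),(.105,-.089,.168)),
('side',sd((486,229)),(.066,.089,.168)),('side',sd((521,229)),(.105,.089,.168)),('side',sd((518,361)),(.066,-.089,.168)),('side',sd((561,357)),(.105,-.089,.168)),
('side',sd((380,503)),(-.02,-.089,0)),('side',sd((380,460)),(-.02,-.089,.052))]
f=lambda p:np.concatenate([(proj(n,fr(p,q))[0]-uv) for n,uv,q in L])
r=least_squares(f,[.75,-.15,-.2],loss='soft_l1');print(r.x,f(r.x).reshape(-1,2).round(1).tolist())
T=[(40,235),(128,213),(148,298),(62,322)]
h=.044
qs=[(h+.006,h+.006,.047),(h+.006,-h-.006,.047),(-h-.006,-h-.006,.047),(-h-.006,h+.006,.047)]
g=lambda p:np.concatenate([proj('top',fr(p,[q]))[0]-tp(u) for q,u in zip(qs,T)])
t=least_squares(g,[.6,.3,.2]);print(t.x,g(t.x).round(1))
def loc(p,X): c,s=np.cos(p[2]),np.sin(p[2]);d=X-np.array([p[0],p[1],0]);return np.array([c*d[0]+s*d[1],-s*d[0]+c*d[1],d[2]])
# bottle: dropper tip z=.03+.102
B=onz('side',sd((490,310)),.132);print('bottle tip side',B,loc(r.x,B))
B2=onz('top',tp((588,122)),.09);print('top',B2,loc(r.x,B2))
print(proj('side',fr(t.x,[(0,0,.029)])),proj('side',fr(t.x,[(0,0,.131)])))
for z,a in((.035+.085,(.0,0)),):print()
E
```

```text
[ 0.57718914 -0.26318785 -0.21251009] [[-0.5, -0.6], [3.5, -0.1], [0.8, -1.0], [0.7, -0.3], [0.1, -0.5], [1.5, 0.1], [-3.3, -3.1], [0.3, -2.5], [-2.9, -3.1], [1.0, -0.8], [-1.7, 1.0], [0.2, 0.3]]
[0.49124325 0.27639386 0.27116264] [-0.4 -0.3  0.1 -0.8  0.8  0.6 -0.5  0.4]
bottle tip side [ 0.64750045 -0.26978019  0.132     ] [0.07012004 0.00838561 0.132     ]
top [ 0.6483088  -0.25100657  0.09      ] [0.06695059 0.0269074  0.09      ]
[[303.27519435 168.92604145]] [[303.10395021 141.32595804]]
```

```bash
python3 - <<'E'
from fit import *
p=[ 0.57718914,-0.26318785,-0.21251009]
out=[]
for n,(x0,y0,w,h,k) in (('side',(355,195,90,130,4.5)),('top',(352,125,90,70,4.5))):
    im=cv2.imread(f'pics/{n}0.png')[y0:y0+h,x0:x0+w]
    im=cv2.resize(im,None,fx=k,fy=k,interpolation=cv2.INTER_CUBIC)
    def ln(qs,c):
        u=((proj(n,fr(p,qs))-[x0,y0]+.5)*k).round().astype(int); cv2.polylines(im,[u.reshape(-1,1,2)],False,c,1)
    Y=.089
    ln([(.066,Y,.168),(.105,Y,.168),(.105,-Y,.168),(.066,-Y,.168),(.066,Y,.168)],(0,255,0))
    ln([(-.02,Y,.052),(-.02,-Y,.052),(-.02,-Y,0),(.105,-Y,0),(.105,-Y,.168)],(0,255,0))
    ln([(.066,Y,.16),(.066,-Y,.16)],(0,0,255))
    ln([(-.0145,.08,.12),(-.0145,-.08,.12)],(255,255,0))
    out.append(im)
H=max(o.shape[0] for o in out); out=[cv2.copyMakeBorder(o,0,H-o.shape[0],0,0,0) for o in out]
o=cv2.hconcat(out)[:595,:800]; print(o.shape); cv2.imwrite('pics/c.png',o)
E
```

```text
(585, 800, 3)
```

View pics/c.png

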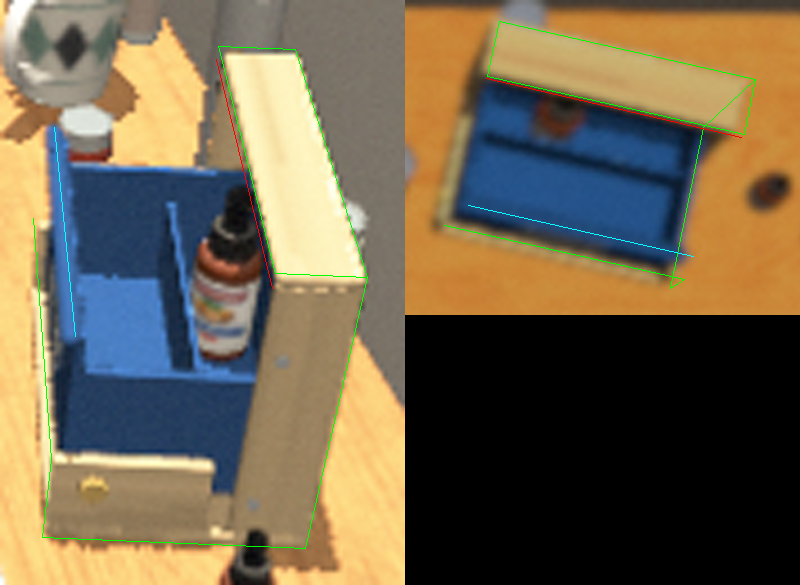

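```bash
cat > e.py <<'E'
from fit import *
s5=lambda p:np.array(p)/4.5+[354.5,194.5]
t5=lambda p:(np.array(p)-[405,0])/4.5+[351.5,124.5]
def loc(p,X): c,s=np.cos(p[2]),np.sin(p[2]);d=X-np.array([p[0],p[1],0]);return np.array([c*d[0]+s*d[1],-s*d[0]+c*d[1],d[2]])
E
python3 - <<'E'
from e import *
Y=.089
L=[('side',s5(a),b) for a,b in [((222,53),(.066,Y,.168)),((297,52),(.105,Y,.168)),((275,277),(.066,-Y,.168)),((366,280),(.105,-Y,.168)),((43,537),(-.02,-Y,0)),((305,548),(.105,-Y,0)),((52,455),(-.02,-Y,.052))]]
L+=[('top',t5(a),b) for a,b in [((486,78),(.066,Y,.168)),((497,22),(.105,Y,.168)),((752,80),(.105,-Y,.168)),((740,133),(.066,-Y,.168)),((440,226),(-.02,Y,.052)),((672,280),(-.02,-Y,.052))]]
f=lambda p:np.concatenate([(proj(n,fr(p,q))[0]-uv) for n,uv,q in L])
r=least_squares(f,[.58,-.26,-.2],loss='soft_l1');p=r.x;print(p,f(p).reshape(-1,2).round(1).tolist())
for uv,z in (((241,190),.132),((228,268),.081),((222,352),.033)): print('side',loc(p,onz('side',s5(uv),z)))
for uv,z in (((562,106),.10),((557,118),.085)): print('top',loc(p,onz('top',t5(uv),z)))
b=fr(p,[(.07,.02,.03)])[0]
print(b, np.hypot(*b[:2]))
s=sensors.state();print(Rn.from_quat(s['ee_rot']).as_matrix().round(2))
E
```

```text
[ 0.57761297 -0.26247652 -0.21776868] [[-0.5, -1.7], [-0.2, -0.8], [-0.1, -1.0], [0.1, -0.8], [-0.2, -0.4], [-0.1, -0.2], [-0.3, 0.7], [0.2, -0.8], [0.5, -0.5], [0.5, -0.1], [0.6, 0.3], [0.7, -0.6], [2.4, -0.1]]
side [0.07136532 0.01555859 0.132     ]
side [0.07209855 0.01776332 0.081     ]
side [0.07416569 0.00852786 0.033     ]
top [0.07276614 0.02804276 0.1       ]
top [0.06699216 0.0281953  0.085     ]
[ 0.65028074 -0.25807249  0.03      ] 0.6996187856036329
[[ 0.    0.9   0.43]
 [-0.    0.43 -0.9 ]
 [-1.   -0.    0.  ]]
```

```bash
cat > g.py <<'E'
from e import *
P=np.array([0.57761297,-0.26247652,-0.21776868]); TR=np.array([0.49124325,0.27639386,0.27116264])
Rs=Rn.from_euler('z',P[2]).as_matrix()
def W(q): return Rs@np.array(q)+[P[0],P[1],.035]   # stand frame (pivot origin) -> world
def delta(pos,tx,tz):
    s=sensors.state(); R=Rn.from_quat(s['ee_rot']).as_matrix(); p=np.array(s['position'])
    tx=np.array(tx,float)/np.linalg.norm(tx); best=None
    for sg in(1,-1):
        z=sg*np.array(tz,float); z-=tx*(z@tx); z/=np.linalg.norm(z); T=np.c_[tx,np.cross(z,tx),z]
        rv=Rn.from_matrix(R.T@T).as_rotvec(degrees=True)/5
        print('turn first',rv.round(2),'then shift new axes',(T.T@(pos-p)*100).round(2),'| shift now axes',(R.T@(pos-p)*100).round(2))
    print('pos',p.round(4),'q',np.round(s['qpos'],2),'F',np.round(s['contact_force'],1),'w',round(float(s['width']),4),'t',s['time_s'])
E
python3 - <<'E'
from g import *
t=W((.010,0,.051)); t[2]=.206; delta(t,(0,0,-1),Rs[:,1])
E
```

```text
turn first [-28.4  -0.    0. ] then shift new axes [  0.04 -23.03  38.06] | shift now axes [ 3.000e-02  4.159e+01 -1.580e+01]
turn first [7.6 0.  0. ] then shift new axes [  0.04  23.03 -38.06] | shift now axes [ 3.000e-02  4.159e+01 -1.580e+01]
pos [ 0.2803 -0.5865  0.2064] q [ 1.14  0.32 -0.07  1.45  0.02  1.37 -0.06] F [-0.5  0.   0.3] w 0.0856 t 0.8
```

>>> {"name": "carry_out", "arguments": {
  "rows": [
    [0,[-0.2,0,0],[1.6,0,0]],
    [0,[0,0,0],[1.6,0,0]],
    [0,[0,0,0],[1.6,0,0]],
    [0,[0,0,0],[1.6,0,0]],
    [0,[0,0,0],[1.2,0,0]],
    [0,[0,2.5,-4.1],[0,0,0]],
    [0,[0,2.5,-4.1],[0,0,0]],
    [0,[0,2.5,-4.1],[0,0,0]],
    [0,[0,2.5,-4.1],[0,0,0]],
    [0,[0,2.5,-4.1],[0,0,0]],
    [0,[0,2.5,-4.1],[0,0,0]],
    [0,[0,2.5,-4.1],[0,0,0]],
    [0,[0,2.5,-4.1],[0,0,0]],
    [0,[0,2,-3.2],[0,0,0]]
  ],
  "force": 40
}}

```text
time_s: 2.2
position: [0.5863, -0.2908, 0.2075]
ee_rot: [-0.56, -0.428, 0.563, -0.431]
contact_force: [0.5, 0.2, -0.4]
width: 0.0002
```

```bash
python3 - <<'E'
from g import *
t=W((.010,0,.051)); delta(t,(0,0,-1),Rs[:,1])
E
```

```text
turn first [ 3.546e+01 -1.000e-02 -1.100e-01] then shift new axes [12.15  0.46  2.58] | shift now axes [12.14 -0.59 -2.63]
turn first [-0.54  0.07 -0.  ] then shift new axes [12.15 -0.46 -2.58] | shift now axes [12.14 -0.59 -2.63]
pos [ 0.5863 -0.2908  0.2075] q [ 0.57  0.34 -0.2   1.43  0.07  1.38 -1.47] F [ 0.5  0.2 -0.4] w 0.0002 t 2.2
```

>>> {"name": "carry_out", "arguments": {
  "rows": [
    [0,[0,-0.5,-2.6],[-0.5,0,0]],
    [0,[0,0,0],[0,0,0]],
    [0,[3,0,0],[0,0,0]],
    [0,[3,0,0],[0,0,0]],
    [0,[3,0,0],[0,0,0]],
    [0,[2,0,0],[0,0,0]],
    [0,[1,0,0],[0,0,0]],
    [0,[0,0,0],[0,0,0]]
  ]
}}

```text
time_s: 3.0
position: [0.5895, -0.2603, 0.0856]
ee_rot: [-0.548, -0.442, 0.551, -0.448]
contact_force: [-0.6, -0.2, 0.7]
width: 0.0
```

```bash
python3 - <<'E'
from g import *
t=W((-.034,0,.051)); delta(t,(0,0,-1),Rs[:,1])
E
```

```text
turn first [-35.9    0.06   0.14] then shift new axes [-0.04  4.51 -0.47] | shift now axes [-0.05 -4.52  0.43]
turn first [ 0.1   0.09 -0.04] then shift new axes [-0.04 -4.51  0.47] | shift now axes [-0.05 -4.52  0.43]
pos [ 0.5895 -0.2603  0.0856] q [ 0.55  0.39 -0.22  1.61  0.1   1.15 -1.48] F [-0.6 -0.2  0.7] w 0.0 t 3.0
```

>>> {"name": "carry_out", "arguments": {
  "rows": [
    [0,[0,-0.4,0],[0,0,0]],
    [0,[0,-0.4,0],[0,0,0]],
    [0,[0,-0.4,0],[0,0,0]],
    [0,[0,-0.4,0],[0,0,0]],
    [0,[0,-0.4,0],[0,0,0]],
    [0,[0,-0.4,0],[0,0,0]],
    [0,[0,-0.4,0],[0,0,0]],
    [0,[0,-0.4,0],[0,0,0]],
    [0,[0,-0.4,0],[0,0,0]]
  ]
}}

```text
time_s: 3.9
position: [0.5662, -0.2573, 0.0975]
ee_rot: [0.555, 0.431, -0.544, 0.459]
contact_force: [-0.3, 0.2, 0.3]
width: -0.0003
```

```bash
python3 - <<'E'
from g import *
t=W((-.034,0,.051)); delta(t,(0,0,-1),Rs[:,1])
E
```

```text
turn first [-35.89   0.73   0.22] then shift new axes [ 1.15  2.17 -0.26] | shift now axes [ 1.07 -2.22  0.23]
turn first [ 0.1   0.14 -0.47] then shift new axes [ 1.15 -2.17  0.26] | shift now axes [ 1.07 -2.22  0.23]
pos [ 0.5662 -0.2573  0.0975] q [ 0.57  0.31 -0.23  1.69  0.08  1.1  -1.46] F [-0.3  0.2  0.3] w -0.0003 t 3.9
```

>>> {"name": "carry_out", "arguments": {
  "rows": [
    [0,[1.1,0,0],[0,0,-0.4]],
    [0,[0.3,-0.6,0],[0,0,0]],
    [0,[0.3,-0.8,0],[0,0,0]],
    [0,[0.3,-0.8,0],[0,0,0]]
  ]
}}

```text
time_s: 4.3
position: [0.5513, -0.2546, 0.0964]
ee_rot: [0.55, 0.435, -0.549, 0.455]
contact_force: [3.9, 0.1, 5.2]
width: -0.0003
```

```bash
python3 - <<'E'
from g import *
t=W((-.034,0,.051)); delta(t,(0,0,-1),Rs[:,1])
for n in('side','top'):
    im=imaging.snapshot(n); cv2.imwrite(f'pics/{n}1.png',im)
a=cv2.resize(cv2.imread('pics/side1.png')[195:325,345:445],None,fx=4.5,fy=4.5,interpolation=cv2.INTER_CUBIC)
cv2.imwrite('pics/d.png',a)
E
```

```text
turn first [-35.9    0.43   0.31] then shift new axes [ 1.04  0.66 -0.2 ] | shift now axes [ 1.03 -0.68  0.18]
turn first [ 0.1   0.2  -0.27] then shift new axes [ 1.04 -0.66  0.2 ] | shift now axes [ 1.03 -0.68  0.18]
pos [ 0.5513 -0.2546  0.0964] q [ 0.57  0.3  -0.23  1.72  0.09  1.11 -1.46] F [3.9 0.1 5.2] w -0.0003 t 4.3
```

View pics/d.png

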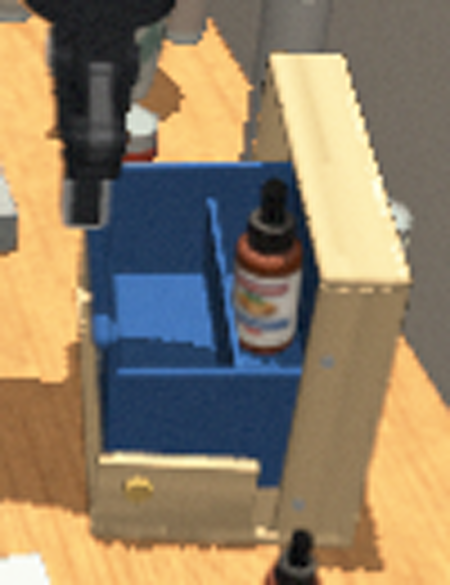

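```bash
python3 - <<'E'
from g import *
s=sensors.state();R=Rn.from_quat(s['ee_rot']).as_matrix();p=np.array(s['position'])
q=p+R[:,0]*.011
print('tip px in crop',(proj('side',q)-[344.5,194.5])*4.5,'stand',Rs.T@(q-W((0,0,0))))
for th in(0,.15,.3,.6):
    c,n=np.cos(th),np.sin(th)
    f=lambda x,y,z:W((x*c-z*n,y,z*c+x*n))
    print(th,*[((proj('side',f(-.0145,y,.085))-[344.5,194.5])*4.5).round()[0] for y in(.08,0,-.08)], *[((proj('side',f(.047,y,.045))-[344.5,194.5])*4.5).round()[0] for y in(.075,-.075)])
E
```

```text
tip px in crop [[ 73.95003104 274.00626544]] stand [-0.02881634  0.00180663  0.05000329]
0 [100. 126.] [109. 222.] [119. 335.] [211. 197.] [245. 399.]
0.15 [ 76. 130.] [ 83. 226.] [ 90. 339.] [198. 187.] [231. 387.]
0.3 [ 52. 136.] [ 57. 233.] [ 63. 346.] [184. 178.] [214. 378.]
0.6 [ 11. 158.] [ 12. 255.] [ 14. 369.] [151. 167.] [176. 365.]
```

The bin looks only slightly tipped (~0.1 rad), and the fingertip shows at (85,225), where I predicted (74,274). I need a closer look at both views.

```bash
python3 - <<'E'
from g import *
s=sensors.state();R=Rn.from_quat(s['ee_rot']).as_matrix();p=np.array(s['position'])
out=[]
for n,(x0,y0,w,h,k) in (('side',(345,190,50,75,8)),('top',(350,120,80,75,5))):
    im=cv2.resize(cv2.imread(f'pics/{n}1.png')[y0:y0+h,x0:x0+w],None,fx=k,fy=k,interpolation=cv2.INTER_CUBIC)
    for d,c in((.011,(0,0,255)),(0,(0,255,255)),(-.05,(0,255,0))):
        u=((proj(n,p+R[:,0]*d)[0]-[x0,y0]+.5)*k).astype(int); cv2.circle(im,tuple(map(int,u)),3,c,-1)
    out.append(cv2.copyMakeBorder(im,0,600-im.shape[0],0,0,0))
cv2.imwrite('pics/f.png',cv2.hconcat(out))
E
```

```text
(no output)
```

View pics/f.png

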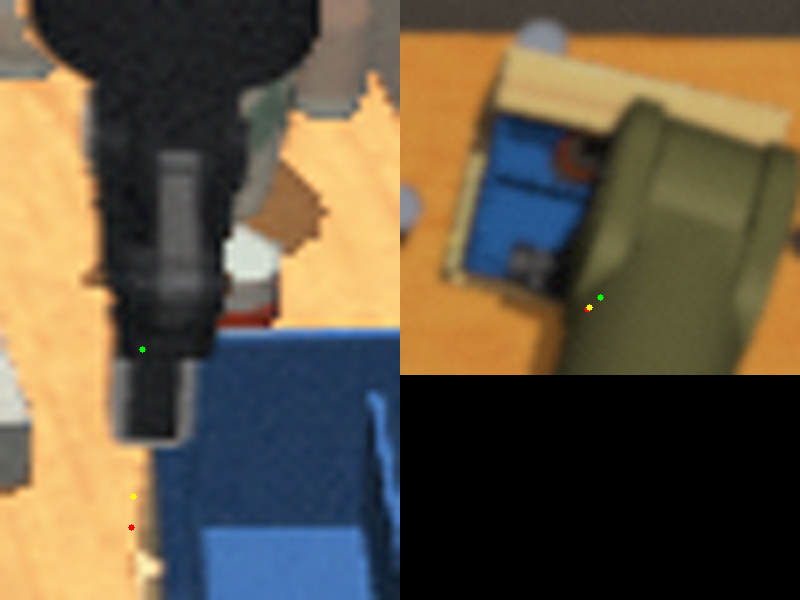

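```bash
python3 - <<'E'
from g import *
s5_=np.array((152,437))/8+[344.5,189.5]; t_=np.array((130,268))/5+[349.5,119.5]
X=tri([('side',s5_),('top',t_)]);print(X,proj('side',X)-s5_,proj('top',X)-t_,'stand',Rs.T@(X-W((0,0,0))))
s=sensors.state();print(s['position'],s['qpos'])
E
```

```text
[ 0.57109633 -0.21675099  0.08525623] [[ 2.16686459 -0.25874748]] [[-0.31108578  1.55401383]] stand [-0.0162418   0.04323765  0.05025623]
[ 0.54968051 -0.254255    0.09599926] [ 0.57203048  0.29496911 -0.22517758  1.71756282  0.08775988  1.11426758
 -1.46094856]
```

```bash
python3 - <<'E'
from g import *
p0=np.array([.2803,-.5865,.2064]); z0=np.array([.43,-.9,0]);z0/=np.linalg.norm(z0)
out=[]
for n in('side','top'):
    u=proj(n,p0)[0].astype(int); print(n,u)
    x0,y0=max(0,u[0]-50),min(max(0,u[1]-75),250)
    k=4
    im=cv2.resize(cv2.imread(f'pics/{n}0.png')[y0:y0+150,x0:x0+100],None,fx=k,fy=k,interpolation=cv2.INTER_CUBIC)
    for a,c in((0,(0,0,255)),(.072,(0,255,0))):
        Rz=Rn.from_euler('z',a).as_matrix()
        for w in(-.05,0,.05):
            v=((proj(n,Rz@(p0-[0,0,-.0]+z0*w))[0]-[x0,y0]+.5)*k).astype(int); cv2.circle(im,tuple(map(int,v)),3,c,-1)
    out.append(cv2.copyMakeBorder(im,0,600-im.shape[0],0,400-im.shape[1],0))
cv2.imwrite('pics/g.png',cv2.hconcat(out))
E
```

```text
side [227 372]
top [505 268]
```

View pics/g.png

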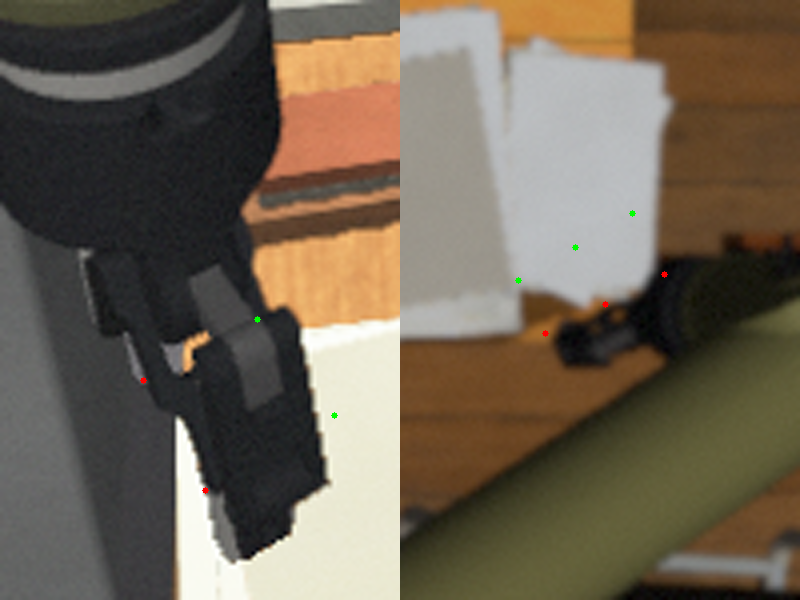

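>>> {"name": "carry_out", "arguments": {
  "rows": [
    [0,[0,0.6,0],[0,0,0]],
    [0,[-3,0,0],[0,0,0]],
    [0,[-3,0,0],[0,0,0]],
    [0,[-3,0,0],[0,0,0]],
    [0,[-3,0,0],[0,0,0]],
    [0,[0,0,0],[0,0,0]]
  ]
}}

```text
time_s: 5.0
position: [0.5403, -0.2502, 0.2123]
ee_rot: [-0.544, -0.444, 0.556, -0.445]
contact_force: [0.8, 0.0, 0.4]
width: -0.0003
```

```bash
python3 - <<'E'
from g import *
s=sensors.state();R=Rn.from_quat(s['ee_rot']).as_matrix();p=np.array(s['position']);print(p,s['contact_force'])
out=[]
for n,(x0,y0,w,h,k) in (('side',(330,150,100,150,4)),('top',(340,110,100,90,4))):
    im=imaging.snapshot(n); cv2.imwrite(f'pics/{n}2.png',im)
    im=cv2.resize(im[y0:y0+h,x0:x0+w],None,fx=k,fy=k,interpolation=cv2.INTER_CUBIC)
    for d,c in((.011,(0,0,255)),(0,(0,255,255)),(-.062,(0,255,0))):
        u=((proj(n,p+R[:,0]*d)[0]-[x0,y0]+.5)*k).astype(int); cv2.circle(im,tuple(map(int,u)),3,c,-1)
    out.append(cv2.copyMakeBorder(im,0,600-im.shape[0],0,0,0))
cv2.imwrite('pics/i.png',cv2.hconcat(out))
E
```

```text
[ 0.54033627 -0.25017941  0.21230668] [0.76108627 0.02837044 0.36619166]
```

View pics/i.png

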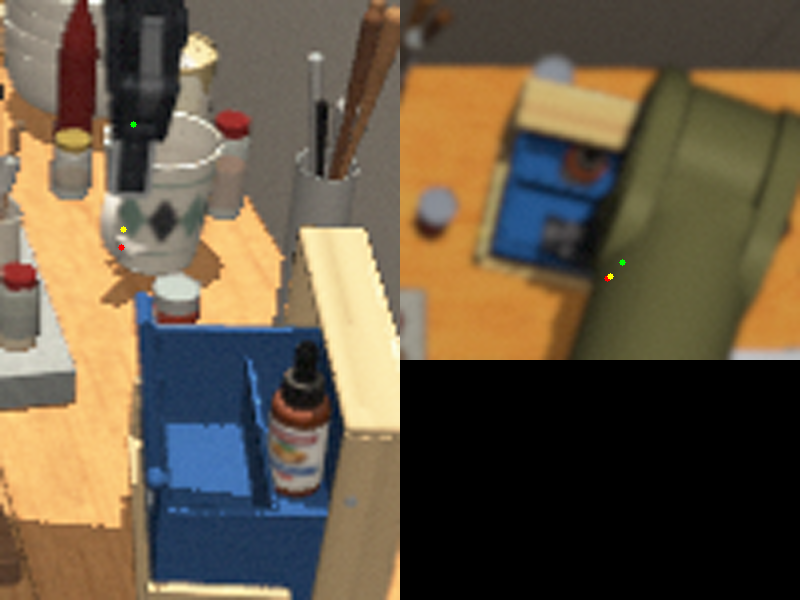

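>>> {"name": "carry_out", "arguments": {
  "rows": [
    [0,[0,0,3],[0,0,0]],
    [0,[0,0,3],[0,0,0]],
    [0,[0,0,0],[0,0,0]]
  ]
}}

```text
time_s: 5.4
position: [0.5208, -0.3068, 0.2017]
ee_rot: [-0.54, -0.451, 0.558, -0.44]
contact_force: [-0.3, 0.0, 0.1]
width: -0.0002
```

```bash
cat > tr.py <<'E'
from g import *
import sys
k=sys.argv[1]
s=sensors.state();p=np.array(s['position']);R=Rn.from_quat(s['ee_rot']).as_matrix();print(p.round(4),'tz',R[:,2].round(3),'tx',R[:,0].round(3),np.round(s['qpos'],3))
for n,c,(w,h) in(('side',(362,190),(9,14)),('top',(340+41,110+59),(6,6))):
    ref=cv2.imread(f'pics/{n}2.png'); im=imaging.snapshot(n); cv2.imwrite(f'pics/{n}{k}.png',im)
    T=ref[c[1]-h:c[1]+h,c[0]-w:c[0]+w]
    m=cv2.matchTemplate(im,T,cv2.TM_CCOEFF_NORMED); _,v,_,l=cv2.minMaxLoc(m)
    p2=np.array([0.54033627,-0.25017941,0.21230668])
    print(n,'score',round(v,2),'moved',np.array(l)+[w,h]-c,'predicted',(proj(n,p)-proj(n,p2)).round(1))
E
python3 tr.py 3
```

```text
[ 0.5208 -0.3068  0.2017] tz [-0.207 -0.978  0.009] tx [-0.029 -0.003 -1.   ] [ 0.636  0.253 -0.189  1.549  0.064  1.369 -1.341]
side score 0.85 moved [-2 22] predicted [[-2.7 21.2]]
top score 0.92 moved [20  7] predicted [[18.6  7.3]]
```

>>> {"name": "carry_out", "arguments": {
  "rows": [
    [0,[0,0,-3],[0,0,0]],
    [0,[0,0,-3],[0,0,0]],
    [0,[0,0,-4],[0,0,0]],
    [0,[0,0,-4],[0,0,0]],
    [0,[0,0,-4],[0,0,0]],
    [0,[0,0,0],[0,0,0]]
  ]
}}

```text
time_s: 6.1
position: [0.5559, -0.1101, 0.1937]
ee_rot: [-0.538, -0.46, 0.556, -0.437]
contact_force: [-0.0, 0.5, -0.1]
width: -0.0002
```

```bash
python3 tr.py 4
```

```text
[ 0.5559 -0.1101  0.1937] tz [-0.196 -0.981 -0.   ] tx [-0.04   0.008 -0.999] [ 0.429  0.201 -0.319  1.634  0.06   1.358 -1.667]
side score 0.75 moved [-10 -53] predicted [[ -9.2 -25.9]]
top score 0.79 moved [-61 107] predicted [[-48.2  -4.9]]
```

>>> {"name": "carry_out", "arguments": {
  "rows": [
    [0,[-1,0,3],[-1.6,0,0]],
    [0,[0,0,0],[-1.6,0,0]],
    [0,[0,0,0],[-1.6,0,0]],
    [0,[0,0,0],[-1.6,0,0]],
    [0,[0,0,0],[-1.6,0,0]],
    [0,[0,0,0],[-1.6,0,0]],
    [0,[0,0,0],[-1.6,0,0]],
    [0,[0,0,0],[-1.6,0,0]],
    [0,[0,0,0],[-1.6,0,0]],
    [0,[0,0,0],[-1.6,0,0]],
    [0,[0,0,0],[-1.6,0,0]],
    [0,[0,0,0],[0,0,0]]
  ]
}}

```text
time_s: 7.4
position: [0.539, -0.1629, 0.1968]
ee_rot: [0.069, 0.723, -0.071, 0.683]
contact_force: [-0.1, 0.3, -0.7]
width: -0.0003
```

```bash
python3 - <<'E'
from g import *
s=sensors.state();R=Rn.from_quat(s['ee_rot']).as_matrix();p=np.array(s['position']);print(p,R[:,0].round(3),R[:,2].round(3),np.round(s['qpos'],2))
out=[]
for n in('side','top'):
    k=4;u=proj(n,p)[0].astype(int);x0,y0=u[0]-50,max(0,u[1]-75)
    im=imaging.snapshot(n); cv2.imwrite(f'pics/{n}5.png',im); print(x0,y0)
    im=cv2.resize(im[y0:y0+150,x0:x0+100],None,fx=k,fy=k,interpolation=cv2.INTER_CUBIC)
    for d,c in((.011,(0,0,255)),(0,(0,255,255)),(-.062,(0,255,0))):
        u=((proj(n,p+R[:,0]*d)[0]-[x0,y0]+.5)*k).astype(int); cv2.circle(im,tuple(map(int,u)),3,c,-1)
    out.append(im)
cv2.imwrite('pics/j.png',cv2.hconcat(out))
E
```

```text
[ 0.53897797 -0.16289149  0.19684889] [-0.057  0.002 -0.998] [ 0.979 -0.197 -0.056] [ 0.61  0.21 -0.43  1.62  0.1   1.38 -0.03]
299 116
311 104
```

View pics/j.png

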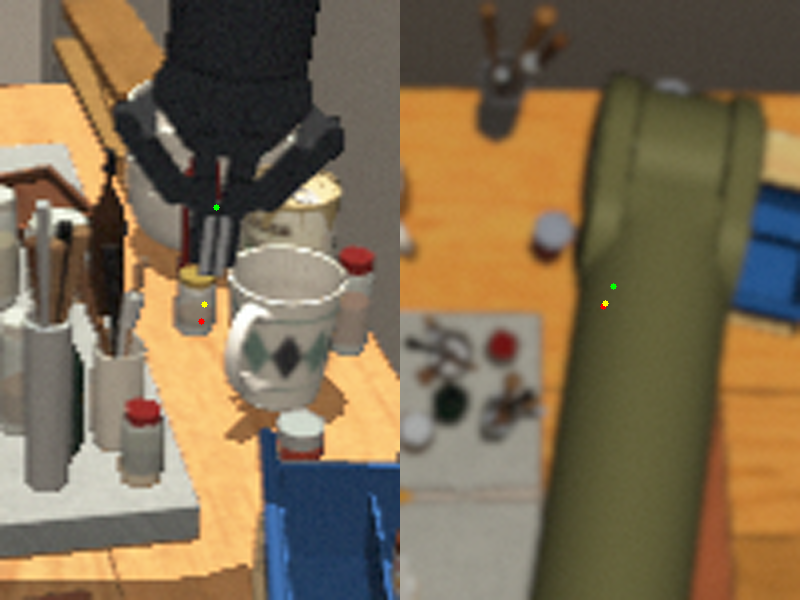

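```bash
python3 - <<'E'
from g import *
D=[((.5513,-.2546,.0964-.011),np.array((152,440))/8+[344.5,189.5]),((.5403,-.2502,.2123-.011),np.array((131,190))/4+[329.5,149.5]),((.5384,-.1629,.1968-.011),np.array((216,275))/4+[298.5,115.5])]
for dy in(0,.01,-.01):
  for p,u in D:
    p=np.array(p); r=least_squares(lambda d:proj('side',p+[d[0],dy,d[1]])[0]-u,[0,0]); print(dy,r.x.round(4))
E
```

```text
0 [0.002  0.0302]
0 [0.0022 0.035 ]
0 [0.0064 0.0302]
0.01 [0.0054 0.0219]
0.01 [0.0053 0.0285]
0.01 [0.0092 0.0242]
-0.01 [-0.0013  0.0386]
-0.01 [-0.001   0.0414]
-0.01 [0.0035 0.0361]
```

```bash
python3 - <<'E'
from g import *
t=W((.010,0,0)); t[2]=.205; delta(t,(0,0,-1),Rs[:,1])
E
```

```text
turn first [-17.82  -0.59  -0.41] then shift new axes [-0.81 -6.92 -8.9 ] | shift now axes [-1.1  -9.01  6.73]
turn first [18.17 -0.42  0.59] then shift new axes [-0.81  6.92  8.9 ] | shift now axes [-1.1  -9.01  6.73]
pos [ 0.5391 -0.1628  0.1969] q [ 0.61  0.21 -0.43  1.62  0.1   1.38 -0.04] F [-0.7  0.1 -0.8] w 0.0003 t 7.5
```

>>> {"name": "carry_out", "arguments": {
  "rows": [
    [0,[-1,-3,2.3],[0,0,0]],
    [0,[0,-3,2.3],[0,0,0]],
    [0,[0,-3,2.3],[0,0,0]],
    [0,[0,0,0],[1.6,0,0]],
    [0,[0,0,0],[1.6,0,0]],
    [0,[0,0,0],[1.6,0,0]],
    [0,[0,0,0],[1.6,0,0]],
    [0,[0,0,0],[1.6,0,0]],
    [0,[0,0,0],[1.6,0,0]],
    [0,[0,0,0],[1.6,0,0]],
    [0,[0,0,0],[1.6,0,0]],
    [0,[0,0,0],[1.6,0,0]],
    [0,[0,0,0],[1.6,0,0]],
    [0,[0,0,0],[1.6,0,0]],
    [0,[0,0,0],[0,0,0]]
  ]
}}

```text
time_s: 9.0
position: [0.5862, -0.2739, 0.1989]
ee_rot: [-0.546, -0.44, 0.583, -0.411]
contact_force: [-0.6, -0.5, 0.3]
width: -0.0002
```

```bash
python3 - <<'E'
from g import *
t=W((.010,0,0)); t[2]=.055; delta(t,(0,0,-1),Rs[:,1])
E
```

```text
turn first [35.27  1.14 -0.26] then shift new axes [14.39  0.08  0.93] | shift now axes [14.35  0.78 -1.16]
turn first [-0.71  0.17  0.74] then shift new axes [14.39 -0.08 -0.93] | shift now axes [14.35  0.78 -1.16]
pos [ 0.5862 -0.2739  0.1989] q [ 0.48  0.37 -0.13  1.4   0.07  1.43 -1.5 ] F [-0.6 -0.5  0.3] w -0.0002 t 9.0
```

>>> {"name": "carry_out", "arguments": {
  "rows": [
    [0,[0,0,-0.9],[-0.7,0.2,0.7]],
    [0,[0,0,0],[0,0,0]],
    [0,[3,0,0],[0,0,0]],
    [0,[3,0,0],[0,0,0]],
    [0,[3,0,0],[0,0,0]],
    [0,[2,0,0],[0,0,0]],
    [0,[1,0,0],[0,0,0]],
    [0,[1,0,0],[0,0,0]],
    [0,[1,0,0],[0,0,0]],
    [0,[0.5,0,0],[0,0,0]],
    [0,[0,0,0],[0,0,0]]
  ]
}}

```text
time_s: 10.1
position: [0.5908, -0.2691, 0.0508]
ee_rot: [-0.55, -0.443, 0.551, -0.444]
contact_force: [0.3, -0.8, 0.3]
width: -0.0001
```

```bash
python3 - <<'E'
from g import *
t=W((-.030,0,0)); t[2]=.055; delta(t,(0,0,-1),Rs[:,1])
E
```

```text
turn first [-3.597e+01 -1.000e-02  3.000e-02] then shift new axes [-0.42  4.44  0.36] | shift now axes [-0.42 -4.43 -0.37]
turn first [0.03 0.02 0.01] then shift new axes [-0.42 -4.44 -0.36] | shift now axes [-0.42 -4.43 -0.37]
pos [ 0.5908 -0.2691  0.0508] q [ 0.5   0.44 -0.14  1.62  0.07  1.09 -1.45] F [ 0.3 -0.8  0.3] w -0.0001 t 10.1
```

>>> {"name": "carry_out", "arguments": {
  "rows": [
    [0,[0,-0.8,0],[0,0,0]],
    [0,[0,-0.8,0],[0,0,0]],
    [0,[0.1,-0.8,0],[0,0,0]],
    [0,[0.1,-0.8,0],[0,0,0]],
    [0,[0.1,-0.8,0],[0,0,0]]
  ]
}}

```text
time_s: 10.6
position: [0.5682, -0.2638, 0.0546]
ee_rot: [0.558, 0.431, -0.542, 0.457]
contact_force: [11.5, -3.0, -4.2]
width: -0.0002
```

```bash
python3 - <<'E'
from g import *
t=W((-.031,0,0)); t[2]=.053; delta(t,(0,0,-1),Rs[:,1])
E
```

```text
turn first [-35.94   0.76   0.08] then shift new axes [0.16 2.21 0.33] | shift now axes [ 0.07 -2.22 -0.34]
turn first [ 0.05  0.05 -0.48] then shift new axes [ 0.16 -2.21 -0.33] | shift now axes [ 0.07 -2.22 -0.34]
pos [ 0.5682 -0.2638  0.0546] q [ 0.52  0.36 -0.15  1.72  0.06  1.02 -1.43] F [11.5 -3.  -4.2] w -0.0002 t 10.6
```

>>> {"name": "carry_out", "arguments": {
  "rows": [
    [0,[0.1,-0.9,0],[0,0,-0.3]],
    [0,[0.1,-0.9,0],[0,0,-0.2]],
    [0,[0.1,-0.9,0],[0,0,-0.1]],
    [0,[0.1,-0.9,0],[0,0,-0.1]]
  ]
}}

```text
time_s: 11.0
position: [0.5531, -0.2604, 0.0605]
ee_rot: [0.554, 0.434, -0.545, 0.455]
contact_force: [8.5, -2.5, -1.7]
width: 0.0
```

```bash
python3 - <<'E'
from g import *
t=W((-.031,0,0)); t[2]=.053; delta(t,(0,0,-1),Rs[:,1])
E
```

```text
turn first [-35.91   0.57   0.17] then shift new axes [0.75 0.66 0.33] | shift now axes [ 0.73 -0.69 -0.34]
turn first [ 0.08  0.11 -0.36] then shift new axes [ 0.75 -0.66 -0.33] | shift now axes [ 0.73 -0.69 -0.34]
pos [ 0.5531 -0.2604  0.0605] q [ 0.52  0.33 -0.15  1.75  0.06  1.04 -1.43] F [ 8.5 -2.5 -1.7] w 0.0 t 11.0
```

>>> {"name": "carry_out", "arguments": {
  "rows": [
    [0,[0.5,-0.9,0],[0,0,-0.2]],
    [0,[0.4,-0.9,0],[0,0,-0.2]],
    [0,[0.4,-0.9,0],[0,0,-0.1]]
  ]
}}

```text
time_s: 11.3
position: [0.5442, -0.2587, 0.0571]
ee_rot: [0.552, 0.434, -0.546, 0.457]
contact_force: [17.8, -4.5, -0.0]
width: -0.0001
```

```bash
python3 - <<'E'
from g import *
t=W((-.031,0,0)); t[2]=.053; delta(t,(0,0,-1),Rs[:,1])
out=[]
for n,(x0,y0,w,h,k) in (('side',(335,195,110,130,4.2)),('top',(345,110,80,100,4.2))):
    im=imaging.snapshot(n); cv2.imwrite(f'pics/{n}6.png',im)
    im=cv2.resize(im[y0:y0+h,x0:x0+w],None,fx=k,fy=k,interpolation=cv2.INTER_CUBIC)
    if n=='side':
      for th,c in((.45,(0,0,255)),(.6,(0,255,0))):
        a,b=np.cos(th),np.sin(th)
        for q in((-.0145,.085,.08),(-.0145,.085,-.08),(.047,.045,.075),(.047,.045,-.075)):
            u=((proj(n,W((q[0]*a-q[1]*b,q[2],q[1]*a+q[0]*b)))[0]-[x0,y0]+.5)*k).astype(int); cv2.circle(im,tuple(map(int,u)),2,c,-1)
    out.append(cv2.copyMakeBorder(im,0,546-im.shape[0],0,0,0))
o=cv2.hconcat(out);print(o.shape);cv2.imwrite('pics/k.png',o)
E
```

```text
turn first [-35.89   0.55   0.25] then shift new axes [ 0.41 -0.24  0.35] | shift now axes [ 0.41  0.23 -0.36]
turn first [ 0.1   0.16 -0.35] then shift new axes [ 0.41  0.24 -0.35] | shift now axes [ 0.41  0.23 -0.36]
pos [ 0.5442 -0.2587  0.0571] q [ 0.52  0.32 -0.15  1.77  0.06  1.03 -1.43] F [17.8 -4.5 -0. ] w -0.0001 t 11.3
(546, 798, 3)
```

View pics/k.png

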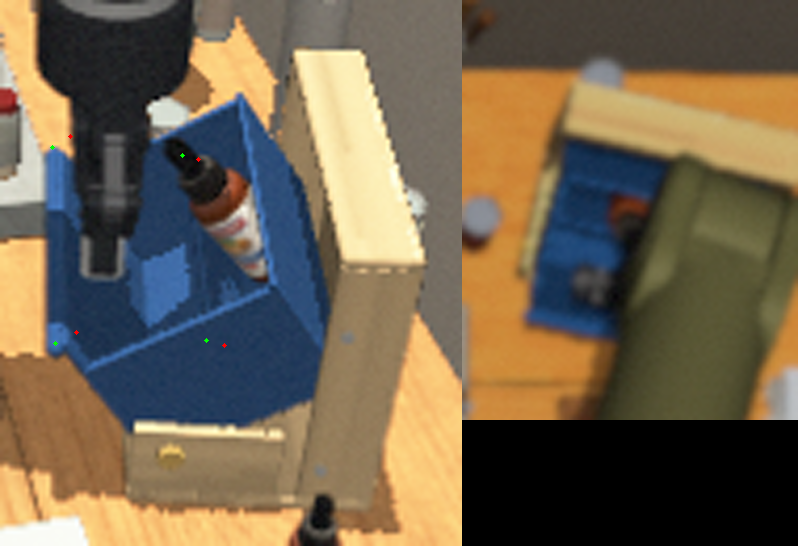

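>>> {"name": "carry_out", "arguments": {
  "rows": [
    [0,[0,0.5,0],[0,0,0]],
    [0,[-3,0,0],[0,0,0]],
    [0,[-4,0,0],[0,0,0]],
    [0,[-4,0,0],[0,0,0]],
    [0,[-4,-2,0],[0,0,0]],
    [0.7,[0,-3,0],[0,0,1.6]],
    [0.7,[0,-2,0],[0,0,1.6]],
    [0.7,[0,0,0],[0,0,1.6]],
    [0.7,[0,0,0],[0,0,1.6]],
    [0.7,[0,0,0],[0,0,0.8]],
    [0.7,[0,0,0],[0,0,0]]
  ]
}}

```text
time_s: 12.5
position: [0.4936, -0.2557, 0.1967]
ee_rot: [0.662, 0.245, -0.375, 0.601]
contact_force: [-0.3, 0.0, 0.4]
width: 0.0597
```

```bash
python3 - <<'E'
from g import *
# bottle y from old picture
u=np.array((178,144))/4.2+[334.5,194.5]
for lean in(.6,.68):
    th=.6;c,s=np.cos(th),np.sin(th); m=np.array([.0667*c-.046*s,0,.046*c+.0667*s])
    tip=m+.051*np.array([-np.sin(lean),0,np.cos(lean)])
    r=least_squares(lambda d:proj('side',W((d[1],d[0],tip[2])))[0]-u,[.02,0.]); print(lean,'mid',m,'tip x pred',tip[0],'z',tip[2],'y,x',r.x)
t=W((-.052,.02,0)); t[2]=.225; delta(t,Rs@[.581,0,-.814],Rs[:,1])
R=Rn.from_quat(sensors.state()['ee_rot']).as_matrix(); print('tx in stand',Rs.T@R[:,0])
p=np.array(sensors.state()['position']); print('stand',Rs.T@(p-W((0,0,0))))
out=[]
for n,(x0,y0,w,h,k) in (('side',(325,165,110,130,4.2)),('top',(345,110,80,100,4.2))):
    im=imaging.snapshot(n); cv2.imwrite(f'pics/{n}7.png',im)
    im=cv2.resize(im[y0:y0+h,x0:x0+w],None,fx=k,fy=k,interpolation=cv2.INTER_CUBIC)
    for off,c in ((np.array([0,0,.031]),(0,0,255)),(-.031*R[:,0],(0,255,0))):
      for g in(.03,-.03):
        v=((proj(n,p+off+R[:,0]*.003+R[:,2]*g)[0]-[x0,y0]+.5)*k).astype(int); cv2.circle(im,tuple(map(int,v)),3,c,-1)
    out.append(cv2.copyMakeBorder(im,0,546-im.shape[0],0,0,0))
cv2.imwrite('pics/l.png',cv2.hconcat(out))
E
```

```text
0.6 mid [0.02907633 0.         0.07562709] tip x pred 0.0002795655951571101 z 0.11771920762168765 y,x [0.01182255 0.00102314]
0.68 mid [0.02907633 0.         0.07562709] tip x pred -0.0029921124866379815 z 0.11528329991759138 y,x [0.01515095 0.00149813]
turn first [-35.84   0.7   -0.12] then shift new axes [-0.47 -4.21  3.15] | shift now axes [-0.28  4.27 -3.1 ]
turn first [ 0.15 -0.07 -0.44] then shift new axes [-0.47  4.21 -3.15] | shift now axes [-0.28  4.27 -3.1 ]
pos [ 0.4936 -0.2557  0.1967] q [ 0.77 -0.3  -0.16  2.26 -0.51  0.62 -0.83] F [-0.3  0.   0.4] w 0.0597 t 12.5
tx in stand [ 0.61203823  0.00678418 -0.79079908]
stand [-0.08353985 -0.01150135  0.1617372 ]
```

View pics/l.png

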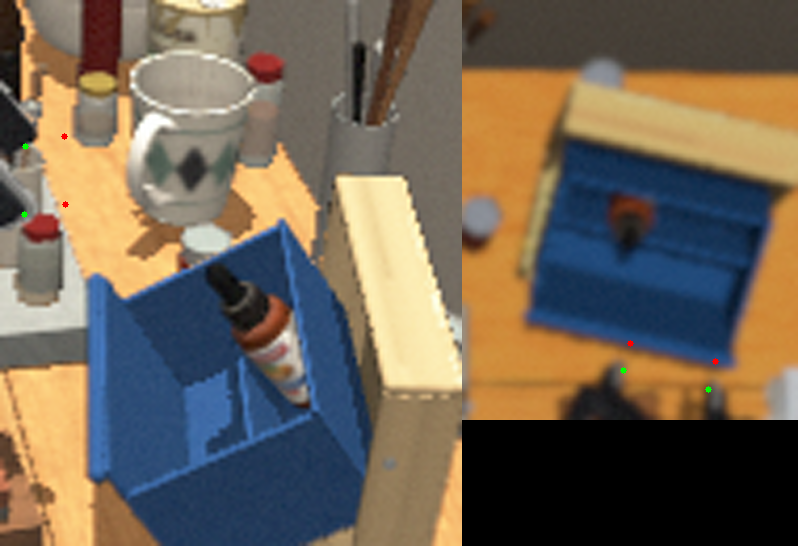

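```bash
python3 - <<'E'
from g import *
L=lambda X:(Rs.T@(X-W((0,0,0)))).round(4)
a=np.array((625,252));a=(a-[462,0])/4.2+[344.5,109.5]; b=np.array((214,266))/4.2+[324.5,164.5]
print('tip tri',L(tri([('top',a),('side',b)])),'top only',L(onz('top',a,.152)))
c=(np.array((632,210))-[462,0])/4.2+[344.5,109.5]; print('shoulder top',L(onz('top',c,.035+.083)))
d=np.array((275,345))/4.2+[324.5,164.5]
for y in (.01,.02):print()
r=least_squares(lambda d_:proj('side',W((d_[1],d_[0],.0756)))[0]-d,[.02,0.]);print('mid side (y,x)',r.x)
ymid=.018
tx=np.array([.600,0,-.800]); M=np.array([.029,ymid,.0756])
for back in (.075,0):   # grasp pt = mid ; measured pos = grasp + .008+.031
    g=M-tx*back; t=W(g+tx*.039); print('back',back,t); delta(t,Rs@tx,Rs[:,1])
E
```

```text
tip tri [-0.0026  0.0274  0.1082] top only [-0.0069  0.0284  0.117 ]
shoulder top [0.0318 0.0265 0.083 ]


mid side (y,x) [0.00516489 0.03320187]
back 0.075 [ 0.58872712 -0.24650043  0.1394    ]
turn first [-35.81   0.3   -0.12] then shift new axes [10.16 -3.51  2.88] | shift now axes [10.24  3.38 -2.75]
turn first [ 0.19 -0.08 -0.19] then shift new axes [10.16  3.51 -2.88] | shift now axes [10.24  3.38 -2.75]
pos [ 0.4956 -0.2554  0.1996] q [ 0.77 -0.3  -0.16  2.25 -0.51  0.62 -0.83] F [ 0.6 -0.8 -0.3] w 0.0597 t 12.6
back 0 [ 0.63266431 -0.25622275  0.0794    ]
turn first [-35.81   0.3   -0.12] then shift new axes [17.66 -3.51  2.88] | shift now axes [17.74  3.26 -2.7 ]
turn first [ 0.19 -0.08 -0.19] then shift new axes [17.66  3.51 -2.88] | shift now axes [17.74  3.26 -2.7 ]
pos [ 0.4956 -0.2554  0.1996] q [ 0.77 -0.3  -0.16  2.25 -0.51  0.62 -0.83] F [ 0.6 -0.8 -0.3] w 0.0597 t 12.6
```

>>> {"name": "carry_out", "arguments": {
  "rows": [
    [0.65,[3,1.5,-1.5],[0.2,0,-0.2]],
    [0.65,[3,1.5,-1.5],[0,0,0]],
    [0.65,[2,0.5,-0.5],[0,0,0]],
    [0.65,[0,0,0],[0,0,0]]
  ]
}}

```text
time_s: 13.0
position: [0.5866, -0.2356, 0.1679]
ee_rot: [0.664, 0.245, -0.377, 0.598]
contact_force: [-0.3, -1.4, 0.6]
width: 0.0554
```

```bash
cat > gr.py <<'E'
from g import *
tx=np.array([.600,0,-.800]); M=np.array([.029,.0245,.0756])
delta(W(M+tx*.039),Rs@tx,Rs[:,1])
E
python3 gr.py
```

```text
turn first [-35.93   0.2   -0.1 ] then shift new axes [10.05  1.35 -0.37] | shift now axes [10.03 -1.47  0.42]
turn first [ 0.07 -0.06 -0.13] then shift new axes [10.05 -1.35  0.37] | shift now axes [10.03 -1.47  0.42]
pos [ 0.5866 -0.2356  0.1679] q [ 0.77 -0.1  -0.33  2.16 -0.37  0.46 -1.07] F [-0.3 -1.4  0.6] w 0.0554 t 13.0
```

>>> {"name": "carry_out", "arguments": {
  "rows": [
    [0.65,[0,-1.4,0.4],[0,0,-0.1]],
    [0.65,[0,0,0],[0,0,0]],
    [0.65,[2,0,0],[0,0,0]],
    [0.65,[2,0,0],[0,0,0]],
    [0.65,[0,0,0],[0,0,0]]
  ]
}}

```text
time_s: 13.5
position: [0.5986, -0.2446, 0.1339]
ee_rot: [0.662, 0.245, -0.379, 0.599]
contact_force: [0.1, -0.0, 0.1]
width: 0.0557
```

```bash
python3 gr.py
```

```text
turn first [-3.59e+01  1.60e-01 -1.00e-02] then shift new axes [6.51 0.4  0.25] | shift now axes [ 6.5  -0.46 -0.25]
turn first [ 0.1  -0.01 -0.1 ] then shift new axes [ 6.51 -0.4  -0.25] | shift now axes [ 6.5  -0.46 -0.25]
pos [ 0.5986 -0.2446  0.1339] q [ 0.76 -0.02 -0.34  2.16 -0.36  0.38 -1.06] F [ 0.1 -0.   0.1] w 0.0557 t 13.5
```

>>> {"name": "carry_out", "arguments": {
  "rows": [
    [0.65,[1.5,-0.5,-0.2],[0,0,-0.1]],
    [0.65,[1.5,0,0],[0,0,0]],
    [0.65,[1,0,0],[0,0,0]],
    [0.65,[0,0,0],[0,0,0]]
  ]
}}

```text
time_s: 13.9
position: [0.6177, -0.2507, 0.1033]
ee_rot: [0.661, 0.244, -0.383, 0.598]
contact_force: [0.2, 0.5, 0.5]
width: 0.0556
```

```bash
python3 gr.py
```

```text
turn first [-35.92   0.07   0.09] then shift new axes [2.86 0.17 0.43] | shift now axes [ 2.86 -0.18 -0.45]
turn first [ 0.08  0.06 -0.05] then shift new axes [ 2.86 -0.17 -0.43] | shift now axes [ 2.86 -0.18 -0.45]
pos [ 0.6177 -0.2507  0.1033] q [ 0.75  0.07 -0.35  2.14 -0.29  0.31 -1.12] F [0.2 0.5 0.5] w 0.0556 t 13.9
```

>>> {"name": "carry_out", "arguments": {
  "rows": [
    [0.65,[1,-0.3,-0.6],[0,0,0]],
    [0.65,[0.8,0,0],[0,0,0]],
    [0.65,[0.6,0,0],[0,0,0]],
    [0.65,[0,0,0],[0,0,0]]
  ]
}}

```text
time_s: 14.3
position: [0.6311, -0.25, 0.0853]
ee_rot: [0.66, 0.242, -0.383, 0.599]
contact_force: [0.5, 0.6, 0.5]
width: 0.0557
```

```bash
python3 gr.py
```

```text
turn first [-35.93   0.14   0.15] then shift new axes [0.65 0.12 0.08] | shift now axes [ 0.65 -0.13 -0.09]
turn first [ 0.07  0.1  -0.09] then shift new axes [ 0.65 -0.12 -0.08] | shift now axes [ 0.65 -0.13 -0.09]
pos [ 0.6311 -0.25    0.0853] q [ 0.72  0.12 -0.34  2.13 -0.24  0.25 -1.18] F [0.5 0.6 0.5] w 0.0557 t 14.3
```

>>> {"name": "carry_out", "arguments": {
  "rows": [
    [0.65,[0.6,0,-0.1],[0,0,0]],
    [0.65,[0,0,0],[0,0,0]],
    [0.2,[0,0,0],[0,0,0]],
    [0,[0,0,0],[0,0,0]],
    [0,[0,0,0],[0,0,0]],
    [0,[0,0,0],[0,0,0]],
    [0,[0,0,0],[0,0,0]]
  ],
  "force": 30
}}

```text
time_s: 15.0
position: [0.6351, -0.2508, 0.0814]
ee_rot: [0.661, 0.241, -0.383, 0.599]
contact_force: [0.7, 0.6, -0.5]
width: 0.0308
```

```bash
python3 gr.py
```

```text
turn first [-35.93   0.16   0.17] then shift new axes [0.09 0.22 0.07] | shift now axes [ 0.08 -0.22 -0.07]
turn first [ 0.07  0.11 -0.1 ] then shift new axes [ 0.09 -0.22 -0.07] | shift now axes [ 0.08 -0.22 -0.07]
pos [ 0.6351 -0.2508  0.0814] q [ 0.71  0.14 -0.33  2.13 -0.22  0.24 -1.19] F [ 0.7  0.6 -0.5] w 0.0308 t 15.0
```

>>> {"name": "carry_out", "arguments": {
  "rows": [
    [0,[-1,0,0],[0,0,0]],
    [0,[-1.5,0,0],[0,0,0]],
    [0,[-1.5,0,0],[0,0,0]],
    [0,[-2,0,0],[0,0,0]],
    [0,[-2,0,0],[0,0,0]],
    [0,[-2,0,0],[0,0,0]],
    [0,[-2,0,0],[0,0,0]],
    [0,[-2,0,0],[0,0,0]],
    [0,[0,0,0],[0,0,0]]
  ]
}}

```text
time_s: 15.9
position: [0.5453, -0.2282, 0.198]
ee_rot: [0.66, 0.243, -0.383, 0.599]
contact_force: [1.0, -0.8, 0.3]
width: 0.0309
```

```bash
python3 - <<'E'
from g import *
tx=np.array([.600,0,-.800]); M=np.array([.029,.0245,.0756])
delta(W(M+tx*.039),Rs@tx,Rs[:,1])
for n in('side','top'): cv2.imwrite(f'pics/{n}8.png',imaging.snapshot(n))
a=cv2.imread('pics/side8.png')[120:320,280:440]; cv2.imwrite('pics/m.png',cv2.resize(a,None,fx=3,fy=3,interpolation=cv2.INTER_CUBIC))
# obstacles around the tray in top crop b coords -> tops
for nm,uv,z in(('glassjar',(210,252),.12),('glassjar2',(212,298),.1),('smallwhite',(180,293),.06),('brownbottle',(240,224),.16),('redbottle',(188,143),.16)):
    print(nm,onz('top',tp(uv),z).round(3))
E
```

```text
turn first [-35.91   0.11   0.14] then shift new axes [14.97 -0.19 -0.2 ] | shift now axes [14.97  0.1   0.08]
turn first [ 0.09  0.09 -0.07] then shift new axes [14.97  0.19  0.2 ] | shift now axes [14.97  0.1   0.08]
pos [ 0.5453 -0.2282  0.198 ] q [ 0.78 -0.23 -0.31  2.2  -0.39  0.56 -1.06] F [ 1.  -0.8  0.3] w 0.0309 t 15.9
glassjar [0.501 0.144 0.12 ]
glassjar2 [0.455 0.143 0.1  ]
smallwhite [0.463 0.181 0.06 ]
brownbottle [0.525 0.111 0.16 ]
redbottle [0.607 0.165 0.16 ]
```

View pics/m.png

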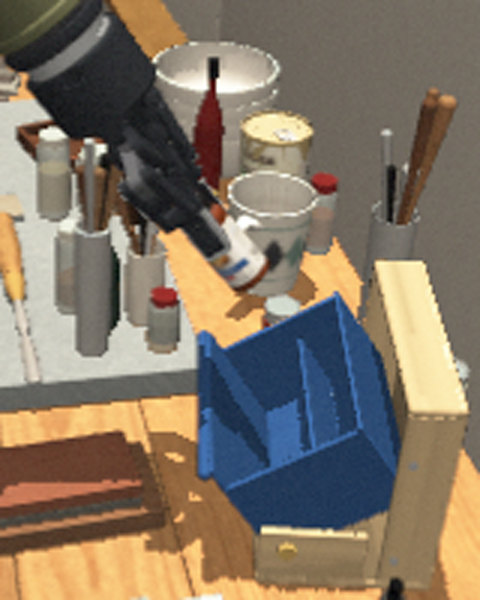

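>>> {"name": "carry_out", "arguments": {
  "rows": [
    [0,[-3,0,0],[0,0,-1]],
    [0,[-3,0,0],[0,0,-1.5]],
    [0,[-3,0,0],[0,0,-1.5]],
    [0,[-2,-1,0],[0,0,-1.5]],
    [0,[-1,-2,0],[0,0,-1.5]],
    [0,[0,-2,0],[0,0,-0.4]],
    [0,[0,0,0],[0,0,0]]
  ]
}}

```text
time_s: 16.7
position: [0.44, -0.2018, 0.2877]
ee_rot: [-0.541, -0.454, 0.56, -0.432]
contact_force: [0.0, -0.2, -2.0]
width: 0.0312
```

```bash
cat > tt.py <<'E'
from g import *
import sys
x,y,z,a=map(float,sys.argv[1:5])
delta(np.array([x,y,z]),(0,0,-1),(np.cos(a),np.sin(a),0))
E
python3 tt.py .45 0 .30 .27
```

```text
turn first [-23.56  -0.48   0.31] then shift new axes [-1.23 19.18  6.35] | shift now axes [ -1.13  -3.39 -19.92]
turn first [12.43  0.27  0.42] then shift new axes [ -1.23 -19.18  -6.35] | shift now axes [ -1.13  -3.39 -19.92]
pos [ 0.44   -0.2018  0.2877] q [ 0.83 -0.01 -0.45  1.67  0.    1.52 -1.41] F [ 0.  -0.2 -2. ] w 0.0312 t 16.7
```

>>> {"name": "carry_out", "arguments": {
  "rows": [
    [0,[-0.3,-0.7,-4],[0,0,0]],
    [0,[-0.3,-0.7,-4],[0,0,0]],
    [0,[-0.3,-0.7,-4],[0,0,0]],
    [0,[-0.2,-0.7,-4],[0,0,0]],
    [0,[-0.2,-0.7,-4],[0,0,0]],
    [0,[-0.2,-0.7,-4],[0,0,0]],
    [0,[-0.2,-0.7,-4],[0,0,0]],
    [0,[0,-0.7,-4],[0,0,0]],
    [0,[0,-0.7,-4],[0,0,0]],
    [0,[0,0,0],[0,0,0]]
  ]
}}

```text
time_s: 17.7
position: [0.4611, 0.1781, 0.2976]
ee_rot: [-0.546, -0.456, 0.557, -0.429]
contact_force: [0.2, 0.9, -1.3]
width: 0.0314
```

```bash
python3 tt.py .49 .279 .25 .27
```

```text
turn first [-23.6   -0.55   0.15] then shift new axes [4.76 8.95 5.48] | shift now axes [  4.85   0.82 -10.42]
turn first [12.39  0.13  0.48] then shift new axes [ 4.76 -8.95 -5.48] | shift now axes [  4.85   0.82 -10.42]
pos [0.4611 0.1781 0.2976] q [ 0.49  0.01 -0.88  1.63 -0.02  1.53 -2.18] F [ 0.2  0.9 -1.3] w 0.0314 t 17.7
```

>>> {"name": "carry_out", "arguments": {
  "rows": [
    [0,[0,0,0],[-1.6,0,0]],
    [0,[0,0,0],[-1.6,0,0]],
    [0,[0,0,0],[-1.6,0,0]],
    [0,[0,0,0],[-1.6,0,0]],
    [0,[0,0,0],[-1.6,0,0]],
    [0,[0,0,0],[-1.6,0,0]],
    [0,[0,0,0],[-1.6,0,0]],
    [0,[0,0,0],[-1.6,0,0]],
    [0,[0,0,0],[-1.6,0,0]],
    [0,[0,0,0],[-1.6,0,0]],
    [0,[0,0,0],[-1.6,0,0]],
    [0,[0,0,0],[-1.6,0,0]],
    [0,[0,0,0],[-1.6,0,0]],
    [0,[0,0,0],[-1.6,0,0]],
    [0,[0,0,0],[-1.2,0,0]],
    [0,[0,0,0],[0,0,0]]
  ]
}}

```text
time_s: 19.3
position: [0.4652, 0.1747, 0.2813]
ee_rot: [-0.111, 0.708, 0.138, 0.684]
contact_force: [0.0, 0.1, 0.3]
width: 0.031
```

```bash
python3 tt.py .49 .279 .25 .27
```

```text
turn first [ 0.96 -0.32 -0.48] then shift new axes [3.13 9.39 5.17] | shift now axes [3.36 8.79 6.02]
turn first [-35.03   0.73  -0.49] then shift new axes [ 3.13 -9.39 -5.17] | shift now axes [3.36 8.79 6.02]
pos [0.4652 0.1747 0.2813] q [ 0.52  0.03 -0.91  1.65 -0.02  1.5  -0.03] F [0.  0.1 0.3] w 0.031 t 19.3
```

>>> {"name": "carry_out", "arguments": {
  "rows": [
    [0,[0,0,0],[1,-0.3,-0.5]],
    [0,[0.3,3.2,1.7],[0,0,0]],
    [0,[0.3,3.2,1.7],[0,0,0]],
    [0,[0.3,3,1.8],[0,0,0]],
    [0,[0,0,0],[0,0,0]]
  ]
}}

```text
time_s: 19.8
position: [0.495, 0.2777, 0.2684]
ee_rot: [-0.085, 0.702, 0.083, 0.703]
contact_force: [0.5, 1.2, -0.9]
width: 0.0307
```

```bash
python3 tt.py .49 .279 .10 .27; python3 - <<'E'
from g import *
for n in('side','top'): cv2.imwrite(f'pics/{n}9.png',imaging.snapshot(n))
a=cv2.imread('pics/side9.png')[60:200,240:360]; cv2.imwrite('pics/n.png',cv2.resize(a,None,fx=4,fy=4,interpolation=cv2.INTER_CUBIC))
p=np.array(sensors.state()['position'])
print('foot pred px crop',(proj('side',p-[0,0,.014])-[239.5,59.5])*4,'vertical +.1',(proj('side',p+[0,0,.086])-[239.5,59.5])*4)
E
```

```text
turn first [-0.36  0.01  0.04] then shift new axes [16.84  0.26 -0.45] | shift now axes [16.84  0.31 -0.47]
turn first [ 3.564e+01  7.000e-02 -2.000e-02] then shift new axes [16.84 -0.26  0.45] | shift now axes [16.84  0.31 -0.47]
pos [0.495  0.2777 0.2684] q [ 0.3   0.24 -1.01  1.54  0.21  1.48 -0.48] F [ 0.5  1.2 -0.9] w 0.0307 t 19.8
foot pred px crop [[259.54584302 181.28589625]] vertical +.1 [[259.06736633  51.19087595]]
```

View pics/n.png

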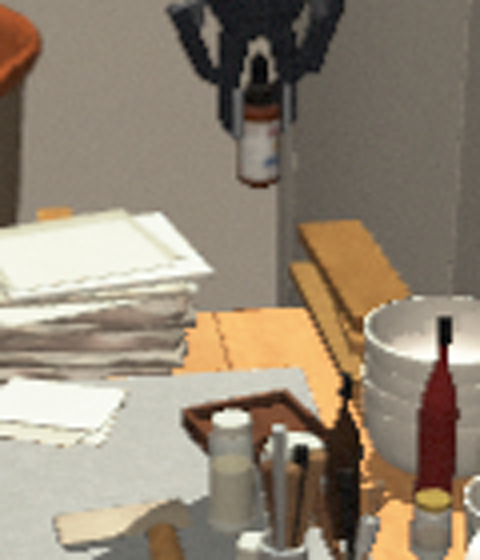

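>>> {"name": "carry_out", "arguments": {
  "rows": [
    [0,[3,0.3,-0.4],[-0.3,0,0]],
    [0,[4,0,0],[0,0,0]],
    [0,[4,0,0],[0,0,0]],
    [0,[4,0,0],[0,0,0]],
    [0,[2,0,0],[0,0,0]],
    [0,[0,0,0],[0,0,0]]
  ]
}}

```text
time_s: 20.5
position: [0.4965, 0.2634, 0.0949]
ee_rot: [-0.09, 0.699, 0.08, 0.705]
contact_force: [-0.3, -0.0, -0.8]
width: 0.0306
```

```bash
python3 tt.py .491 .278 .052 .27
```

```text
turn first [-0.34  0.09  0.17] then shift new axes [ 4.29  1.55 -0.14] | shift now axes [ 4.26  1.61 -0.22]
turn first [35.66  0.27 -0.13] then shift new axes [ 4.29 -1.55  0.14] | shift now axes [ 4.26  1.61 -0.22]
pos [0.4965 0.2634 0.0949] q [ 0.26  0.36 -0.95  1.79  0.33  1.16 -0.56] F [-0.3 -0.  -0.8] w 0.0306 t 20.5
```

>>> {"name": "carry_out", "arguments": {
  "rows": [
    [0,[0,1.6,-0.2],[-0.3,0.1,0.2]],
    [0,[1,0.1,0],[0,0,0]],
    [0,[1,0.1,0],[0,0,0]],
    [0,[0.8,0.1,0],[0,0,0]],
    [0,[0,0,0],[0,0,0]]
  ]
}}

```text
time_s: 21.0
position: [0.4931, 0.282, 0.0691]
ee_rot: [-0.091, 0.699, 0.094, 0.703]
contact_force: [-0.9, 0.5, -0.1]
width: 0.031
```

```bash
python3 tt.py .491 .278 .052 .27
```

```text
turn first [-0.08  0.06 -0.03] then shift new axes [ 1.71 -0.33 -0.31] | shift now axes [ 1.71 -0.34 -0.31]
turn first [35.92 -0.05 -0.1 ] then shift new axes [1.71 0.33 0.31] | shift now axes [ 1.71 -0.34 -0.31]
pos [0.4931 0.282  0.0691] q [ 0.22  0.4  -0.94  1.8   0.36  1.12 -0.58] F [-0.9  0.5 -0.1] w 0.031 t 21.0
```

>>> {"name": "carry_out", "arguments": {
  "rows": [
    [0,[0.6,-0.3,-0.3],[0,0,0]],
    [0,[0.4,0,0],[0,0,0]],
    [0,[0.3,0,0],[0,0,0]],
    [0,[0.3,0,0],[0,0,0]]
  ]
}}

```text
time_s: 21.4
position: [0.4915, 0.2784, 0.0526]
ee_rot: [-0.091, 0.699, 0.094, 0.703]
contact_force: [-0.3, 0.0, -1.6]
width: 0.0313
```

```bash
python3 tt.py .491 .278 .052 .27
```

```text
turn first [-0.08  0.08 -0.03] then shift new axes [ 0.06 -0.02 -0.06] | shift now axes [ 0.06 -0.02 -0.06]
turn first [35.92 -0.05 -0.13] then shift new axes [0.06 0.02 0.06] | shift now axes [ 0.06 -0.02 -0.06]
pos [0.4915 0.2784 0.0526] q [ 0.22  0.42 -0.93  1.82  0.37  1.08 -0.58] F [-0.3  0.  -1.6] w 0.0313 t 21.4
```

>>> {"name": "carry_out", "arguments": {
  "rows": [
    [0,[0.3,0,0],[0,0,0]],
    [0,[0.3,0,0],[0,0,0]]
  ]
}}

```text
time_s: 21.6
position: [0.4917, 0.2795, 0.0475]
ee_rot: [-0.091, 0.698, 0.094, 0.704]
contact_force: [-6.0, -0.1, 20.2]
width: 0.031
```

>>> {"name": "carry_out", "arguments": {
  "rows": [
    [0,[0.3,0,0],[0,0,0]],
    [0,[0.3,0,0],[0,0,0]]
  ]
}}

```text
time_s: 21.8
position: [0.4921, 0.2814, 0.0469]
ee_rot: [-0.092, 0.698, 0.094, 0.704]
contact_force: [-9.1, -7.5, 27.1]
width: 0.031
```

>>> {"name": "carry_out", "arguments": {
  "rows": [
    [0,[-0.2,0,0],[0,0,0]],
    [0,[0,0,0],[0,0,0]]
  ]
}}

```text
time_s: 22.0
position: [0.4927, 0.2821, 0.0504]
ee_rot: [-0.092, 0.697, 0.094, 0.705]
contact_force: [0.3, 0.6, -0.5]
width: 0.0307
```

>>> {"name": "carry_out", "arguments": {
  "rows": [
    [0,[0.2,0,0],[0,0,0]],
    [0.4,[0,0,0],[0,0,0]],
    [0.5,[0,0,0],[0,0,0]],
    [0.7,[0,0,0],[0,0,0]],
    [0.7,[0,0,0],[0,0,0]],
    [0.7,[0,0,0],[0,0,0]]
  ]
}}

```text
time_s: 22.6
position: [0.4925, 0.2818, 0.0469]
ee_rot: [-0.092, 0.698, 0.094, 0.704]
contact_force: [-0.2, 0.2, -0.7]
width: 0.0595
```

```bash
python3 - <<'E'
from g import *
cv2.imwrite('pics/sideA.png',imaging.snapshot('side'))
for d in imaging.find_in('side','oil_mid')[:3]: print(d['p'],np.array(d['box'])*[640,400,640,400])
s=sensors.state();p=np.array(s['position']);print(p,s['contact_force'],s['width'])
print('expect foot',proj('side',fr(TR,[(0,0,.034)])),'tip',proj('side',fr(TR,[(0,0,.136)])))
E
```

```text
0.8 [403.2   313.88   11.584  30.8  ]
0.51 [298.688 142.52    9.92   25.08 ]
[0.49251491 0.2818046  0.0468848 ] [-0.05613595 -0.34806469  0.17507859] 0.05976469266520024
expect foot [[303.26698381 167.62404609]] tip [[303.09535068 139.9147602 ]]
```

Released with no contact force. Lifting straight up and clear.

>>> {"name": "carry_out", "arguments": {
  "rows": [
    [0.7,[-1,0,0],[0,0,0]],
    [0.7,[-2,0,0],[0,0,0]],
    [0.7,[-3,0,0],[0,0,0]],
    [0.7,[-4,0,0],[0,0,0]],
    [0.7,[-4,0,0],[0,0,0]],
    [0.7,[-4,0,0],[0,0,0]],
    [0.7,[0,-2,0],[0,0,0]],
    [0.7,[0,0,0],[0,0,0]]
  ]
}}

```text
time_s: 23.5
position: [0.4952, 0.2627, 0.2386]
ee_rot: [-0.093, 0.697, 0.096, 0.705]
contact_force: [0.7, -1.1, -0.4]
width: 0.0594
```

```bash
python3 - <<'E'
from g import *
im=imaging.snapshot('side');cv2.imwrite('pics/sideB.png',im)
for d in imaging.find_in('side','oil_mid')[:3]: print(d['p'],np.array(d['box'])*[640,400,640,400])
t=imaging.snapshot('top');cv2.imwrite('pics/topB.png',t)
s=sensors.state();print(s['position'],s['contact_force'])
a=cv2.resize(im[120:320,270:440],None,fx=2.9,fy=2.9,interpolation=cv2.INTER_CUBIC);b=cv2.resize(t[150:250,180:280],None,fx=3,fy=3)
b=cv2.copyMakeBorder(b,0,a.shape[0]-300,0,0,0);o=cv2.hconcat([a,b]);print(o.shape);cv2.imwrite('pics/o.png',o)
E
```

```text
0.8 [399.424 315.72   16.     28.32 ]
0.74 [347.968 217.4    62.592  80.2  ]
0.45 [298.624 141.4     8.704  30.68 ]
[0.49276623 0.26620587 0.23735961] [-0.22646172  0.69318246 -0.68620466]
(580, 793, 3)
```

View pics/o.png

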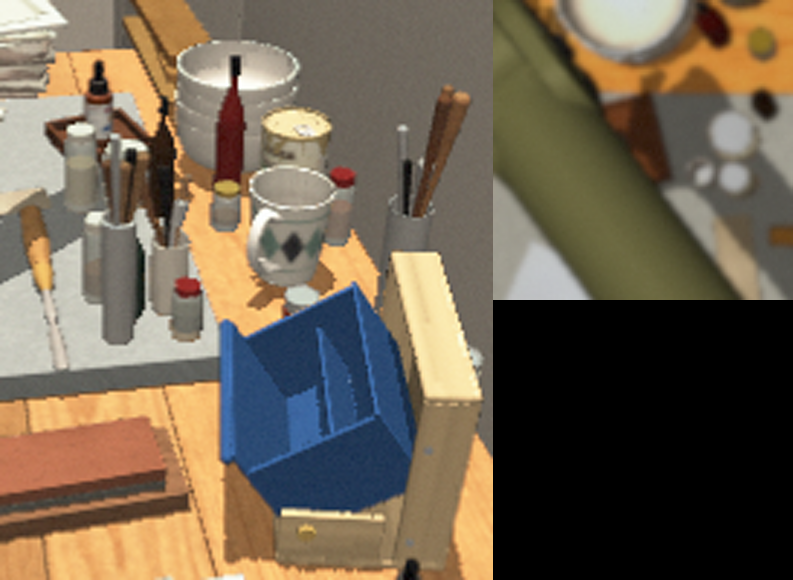

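The bottle stands upright in the tray at about (98,110), the bin is still tipped and the hand is clear.

```bash
python3 -c "
from plant import arm; print(arm.close_job())"
```

```text
the job is handed in; nothing more can be done
None
```

I tipped the bin fully forward and took the larger dropper bottle out of its back pocket. I stood it in the dark tray, let go, lifted the hand clear and handed the job in at about 24 s of the 54 s limit. No verdict was reported.

**Last checks:**
- **Bottle:** in the final side picture it stands upright in the tray. Its column is as predicted for the tray centre, and its top is within about 1.5 px.
- **Bin:** it is still tipped at the end. Right after tipping, its lip matched the 0.6 rad prediction.
- **Robot:** the hand is about 19 cm above the release height, with about 1 N on the force sensor, which is its noise level.
- **Stones:** I never moved near the slip stone, and the whetstone shows no visible shift. I did not measure either one's displacement.

**What disagreed or failed:**
- **Tool position:** the pictures showed the fingertips about 31 mm farther back along the tool than the reported tool position and `tcp_to_tips` implied. My first attempt to tip the bin slid over the lip because of this. I corrected for it in every later move, and the bottle grasp and placing agreed with the correction.
- **Bottle position:** the two cameras disagreed by about 1 cm on where the bottle sat along the bin. I used the top camera, and the grasp worked.
- **Force when setting down:** the wrist briefly read about 27 N as the bottle touched the tray floor.
- **Top view:** the last top picture was no use as a check because the arm hid the tray.
- **Pictures:** I viewed 13, three over the budget of 10.

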